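Open the seized glaze-mill jar

TASK

Open the porcelain glaze-mill jar: its clamp knob is seized with dried glaze, so grip it firmly, break it loose anticlockwise with a short hard twist and keep unscrewing until the brass foot of the screw is clear of the cup in the lid. Then swing the red yoke right round clear of the mouth without forcing it against the lid, lift the lid off by its round boss and lay it flat, right way up, in the middle of the square wooden bat without dropping it. Leave the glaze pots, the cup and the bowl where they stand.

Things in the scene. Friction and masses are not known exactly. Their poses are not given: they have to be found in the camera images.
- mill_jar: the mill jar with its stand, immovable: white porcelain jar 112 mm across, rim 104 mm up, in a dark steel ring on a 136 x 136 x 18 mm wooden board. Origin: on the worktop under the jar's axis, z up. At +y, 80 mm from the axis, is the post of the yoke's pivot; at -y, 65 to 79 mm from the axis, a steel catch (up to 168 mm high) over the yoke's free end, open towards +x
- knob (a joint): turn of the clamp knob, rad: 0 = tight, as found (no further), growing as it unscrews, anticlockwise from above, up to 5.5. Seized: resistance climbs to about 0.9 N m in the first 0.2 rad (a 20 N grip slips round it, 40 N or more holds), then it snaps loose; from 0.35 rad on it turns with about 0.1 N m. Knob, screw and foot rise 10 mm per full turn (1.6 mm per rad)
- knob_grip (a point): centre of the round black lobed clamp knob, on its axis, half way up it; the knob is 50 mm across and 24 mm tall, upright axis, 184 mm above the worktop when tight; the steel nut below it begins 22 mm under this point
- yoke (a joint): swing of the red yoke about its upright pivot, rad: 0 = closed in the catch over the lid, growing as the free end swings out towards the jar's +x, anticlockwise from above, up to 2.1. Stiff (about 0.4 N m), stays where it is left; blocked by the lid while the screw's foot is in the cup
- yoke_handle (a point): middle of the upright black handle pin at the free end of the yoke: 15 mm thick, 30 mm tall (its top 15 mm above this point), standing on the red bar whose top is 19 mm below this point; it is 172 mm from the pivot axis, 92 mm from the knob's axis
- yoke_hinge (a point): point on the yoke's upright pivot axis, at the top face of the red bar (156 mm above the worktop). The bar is 22 mm wide and 10 mm thick
- mill_lid: loose white porcelain lid, 0.25 to 0.5 kg, 109 mm across, 40 mm tall. Origin: centre of its underside, z up. From below: spigot 87 mm across, 10 mm deep, hanging in the jar's mouth (94 mm wide); flange from 10 to 19 mm, resting on the rim; round boss 46 mm across from 19 to 40 mm, to lift it by, with a cup 22 mm across, 4.5 mm deep in its top
- wood_bat: square brown wooden bat, loose, 140 x 140 x 12 mm, lying flat on the worktop; the origin is the centre of its underside
- glaze_jar_blue: bystander: glaze pot with a blue lid, 55 mm across, 78 mm tall; origin at the centre of its underside
- glaze_jar_green: bystander: glaze pot with a green lid, 55 mm across, 78 mm tall; origin at the centre of its underside
- test_cup: bystander: white cup, 60 mm across, 53 mm tall; origin at the centre of its underside
- terracotta_bowl: bystander: brown bowl, 82 mm across, 30 mm tall; origin at the centre of its underside
- screw_foot (a point): centre of the underside of the screw's brass foot, 18 mm across. When tight it sits 4 mm deep in the cup of the lid's boss, 36 mm above the lid's origin; it is clear of the lid once it has risen 4.1 mm (knob at 2.6 rad or more)
Things that resemble listed ones, but are neither listed nor needed, are in the scene too. Of the things shaped like the mill_lid, the white one is meant.

How it is judged:
By the outcome, as a careful person would: the job done as asked, in the order asked, and still so for the second after the job is handed in, with the robot touching nothing.
It also fails if it takes over 67 s, if anything falls off the work surface, if the arm or the gripper's body presses on something with over 40 N, if the wrist force passes 120 N, or if a joint passes its speed limit or range.

ROBOT

A 7-joint arm with a two-finger parallel gripper is mounted at the origin on a cart in front of the work surface, level with it; the furniture and walls round the work are solid. World frame = base frame: x ahead of the robot, y to its left, z up, the work surface at z = 0. Lengths are in mm, angles in rad, forces in N, time in s.
With the tool pointing down it reaches from about 425 to 975 mm from the base axis. Payload 16.7 kg.
Tool frame: the origin (TCP) lies midway between the tips of the shut fingers; the grasp point (between the pads) lies 19 mm behind it; z points along the fingers, y is the line along which they close (so a half turn about z gives the same grasp; the last joint's range is limited). The gripper opens to 85 mm and grips with 20 to 120 N. Pads are 22 mm wide; open, the fingers measure 114 mm over their backs; the gripper's body (76 mm by 85 mm) begins 54 mm behind the grasp point. The pads swing forward as they close: fully open they stand 13 mm farther back than shut.
Start: joints at [0.966, 0.426, 0.074, 1.606, -0.034, 1.111, -0.067], TCP at [297.087, -606.066, 231.302] pointing down, gripper open.
Joint ranges: [-2.85, 2.85], [-0.5, 2.14], [-1.23, 1.37], [0.21, 2.46], [-1.02, 4.16], [0.16, 2.05], [-2.73, 2.73]. Speed limits (rad/s): [1.89, 1.89, 2.39, 2.39, 3.01, 3.01, 3.01].

INTERFACE

Orientations are given as a unit quaternion [x, y, z, w].
In Python, from bench import bot gives the robot as it stands. The module is installed in compiled form; this text tells all that it offers.
- The arm moves only by the shell command python3 -m jog 'ROWS' [FORCE]. ROWS is JSON, a list of rows, each an object with "twist": the turn, a rotation vector about the tool's x, y, z in units of 90 degrees (1.0 is 90 degrees), a list of three; "xyz": the shift along the tool's x, y, z in units of 80 mm (1.0 is 80 mm), a list of three; "grip": the opening, from 0 (shut) to 1 (fully open). In form: [{"twist": [rx, ry, rz], "xyz": [tx, ty, tz], "grip": grip}, ...]. A call has 1 to 10 rows; each row is the pose to reach, as a shift and turn from the pose commanded when the call began, along the tool's axes at that moment; what a row does not reach only later rows make up. A row lasts 1/8 s, in which the tool goes at most 62.5 mm and 10.7 degrees, less where a joint would pass 70% of its speed; a pose out of reach is approached as far as the arm can. A call with a number of a shift or a turn outside -1 to 1 is refused whole. A call with a gripper value outside its range is refused whole. The fingers move at their own pace and stop on an object; FORCE is the grip in N (left out, the last holds). Time passes only in rows, so rows that repeat a pose let the fingers close. It gives the time, the measured TCP pose, the force, the opening and the grip force at its end, in the units of the state.
- bot.state(): the state, without advancing time (a new reading comes with each control period).
- bot.read_camera(name): name is "scene" or "top"; returns (picture, depth): 480x640x3 uint8, blue, green, red; 480x640 float32, mm along the optical axis (not along the pixel's ray), 0 where there is no reading.
- bot.camera_model(name): a dict with "fx", "fy", "cx", "cy" (pixels), "world_from_camera" (4x4, takes a point from camera to world coordinates). Camera axes: x right, y down, z forward; pixel columns grow to the right and rows downward; lengths in mm; the calibration is good to about 2 mm. A picture is of the moment at which its call begins. camera_model takes no time and is no camera call.
- bot.close_job(): hands the job in; it is judged then, once.
The state is a dict: "time_s": time; "joint_positions": joint angles; "joint_vel": joint speeds; "joint_efforts": joint torques, N m; "tool_pos": TCP position; "eef_rot": TCP orientation; "contact_force": force on the tool from outside, world axes, zero at the start; "ft_torque": the same for the moment, N m; "width": finger opening in mm; "grip_force": force on a finger pad.
Only numpy, scipy, OpenCV 4.12 (cv2) and the standard library are available. Lean on these libraries where they do the work, as an engineer would, in place of code of your own. Each camera call takes 0.05 s, during which the arm holds its last target. There are 200 camera calls.

## Working session

There is one attempt and no reset: what is moved stays moved. The work goes in short steps, Python scripts to look and compute and a shell command to move; the robot and the scene stay as the last step left them, time stands still between calls to the robot, and variables do not carry over. Pictures are saved under pics/ and viewed, at most 10 in all, crops included, and the job is handed in when it is done.

```bash
mkdir -p pics; cat > h.py <<'E'
from bench import bot
import numpy as np, cv2, json
def snap(n,tag):
    p,d=bot.read_camera(n); cv2.imwrite(f'pics/{tag}.png',p); np.savez(f'{tag}.npz',p=p,d=d); return p,d
def ray(n,u,v,z):
    m=bot.camera_model(n);T=np.array(m["world_from_camera"])
    r=T[:3,:3]@np.array([(u-m['cx'])/m['fx'],(v-m['cy'])/m['fy'],1]);o=T[:3,3]
    return o+r*(z-o[2])/r[2]
def cloud(n,d):
    m=bot.camera_model(n);T=np.array(m["world_from_camera"])
    v,u=np.mgrid[:480,:640]
    c=np.stack([(u-m['cx'])/m['fx']*d,(v-m['cy'])/m['fy']*d,d],-1)
    return c@T[:3,:3].T+T[:3,3]
E
python3 - <<'E'
from h import *
for n in('scene','top'):
    snap(n,n+'0'); m=bot.camera_model(n); print(n,m['fx'],m['cx'],m['cy'],np.round(m['world_from_camera'],3).tolist())
print(bot.state())
E
```

```text
scene 495.31047335152715 321.09547899590194 237.6463614505538 [[-0.999, 0.036, -0.015, 601.183], [0.032, 0.546, -0.837, 977.388], [-0.022, -0.837, -0.547, 802.152], [0.0, 0.0, 0.0, 1.0]]
top 516.5376642689248 312.5512396548839 226.350975769461 [[0.097, -0.975, 0.201, 346.883], [-0.995, -0.094, 0.021, -25.151], [-0.002, -0.202, -0.979, 1354.556], [0.0, 0.0, 0.0, 1.0]]
{'time_s': 0.1, 'joint_positions': array([ 0.96551125,  0.42664667,  0.07384262,  1.60655789, -0.03409741,
        1.11079231, -0.06711089]), 'joint_vel': array([-0.00171901, -0.00212515, -0.00042024, -0.00097948,  0.00222072,
        0.0005404 , -0.00095899]), 'joint_efforts': array([ 7.92900537e-03, -9.51537681e+01,  3.77144963e+00, -4.64407074e+01,
        1.97040767e-02,  6.49329057e-03, -4.64302013e-05]), 'tool_pos': array([ 296.92975033, -605.76677005,  230.68894166]), 'eef_rot': array([ 9.74148183e-01,  2.25909251e-01, -1.66537018e-04, -5.47938188e-04]), 'contact_force': array([0.14527466, 0.33561683, 0.54887436]), 'ft_torque': array([-0.00525181, -0.0478898 , -0.01486106]), 'grip_force': 0.0, 'width': 85.72954147394655}
```

View pics/top0.png

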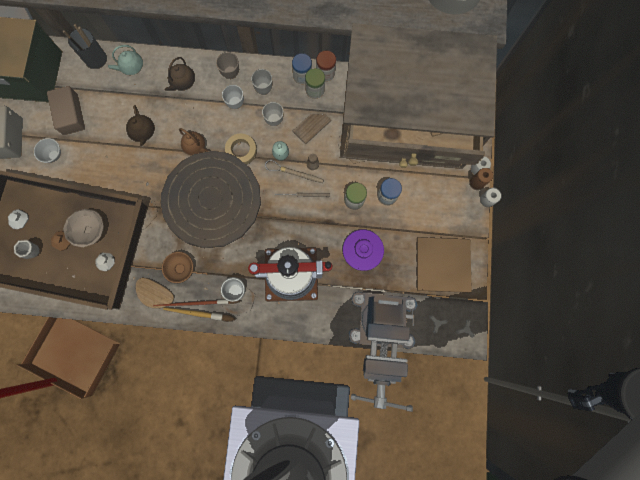

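View pics/scene0.png

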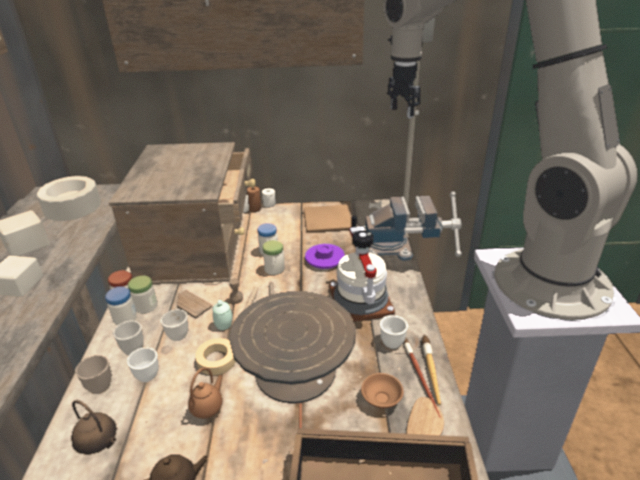

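Top view: the clamped jar with its white lid is at about (290,270), with the black knob at (288,265). The purple lid-like decoy is at (362,249). The square bat is at (443,264); the palette at (155,292) and the plank at (312,127) could be confused with it. The big tray and the turntable are not wanted. Next is a close crop of the jar.

```bash
python3 - <<'E'
from h import *
a=np.load('top0.npz')['p'][225:325,230:350]; b=np.load('scene0.npz')['p'][215:335,310:410]
cv2.imwrite('pics/c1.png',np.hstack([cv2.resize(a,(480,400),interpolation=3),cv2.resize(b,(300,400),interpolation=3)]))
d=np.load('top0.npz')['d'];P=cloud('top',d);p=np.load('top0.npz')['p']
for u,v in[(288,265),(252,268),(328,265),(328,268),(288,285),(443,264),(275,268),(310,268),(362,247)]:print(u,v,P[v,u].round(),p[v,u])
hsv=cv2.cvtColor(p,cv2.COLOR_BGR2HSV)
red=((hsv[...,0]<6)|(hsv[...,0]>174))&(hsv[...,1]>170)&(hsv[...,2]>80); red[:240]=0;red[300:]=0;red[:,:240]=0;red[:,340:]=0
v,u=np.nonzero(red);pts=np.array([ray('top',x,y,156) for x,y in zip(u,v)])[:,:2]
print('red',len(u),cv2.minAreaRect(pts.astype(np.float32)),'medz',np.median(P[red][:,2]))
# bat
m=(P[...,2]>6)&(P[...,2]<20);m[:225]=0;m[305:]=0;m[:,:405]=0;m[:,480:]=0
m=cv2.morphologyEx(m.astype(np.uint8),cv2.MORPH_OPEN,np.ones((5,5)))
v,u=np.nonzero(m);pts=np.array([ray('top',x,y,12) for x,y in zip(u,v)])[:,:2];print('bat',len(u),cv2.minAreaRect(pts.astype(np.float32)))
# knob: z 185-205
for lo,hi in((188,205),(158,187)):
  m=(P[...,2]>lo)&(P[...,2]<hi);m[:235]=0;m[300:]=0;m[:,:235]=0;m[:,345:]=0
  n,l,s,c=cv2.connectedComponentsWithStats(m.astype(np.uint8))
  for i in range(1,n):
    if s[i,4]>8:
        v,u=np.nonzero(l==i);q=np.array([ray('top',x,y,np.median(P[l==i][:,2])) for x,y in zip(u,v)]).astype(np.float32);(cx,cy),r=cv2.minEnclosingCircle(q[:,:2]);print(lo,s[i],c[i],np.median(P[l==i],0).round(1),q.mean(0),cx,cy,r)
E
```

```text
288 265 [491.  46. 197.] [181 169 164]
252 268 [481. 131. 160.] [176 167 159]
328 265 [500. -43. 191.] [63 58 57]
328 268 [496. -44. 174.] [40 38 69]
288 285 [453.  46. 116.] [194 203 202]
443 264 [ 555. -345.   15.] [ 68  96 119]
275 268 [487.  79. 153.] [ 40  45 121]
310 268 [494.  -3. 155.] [ 45  47 127]
362 247 [ 576. -129.   37.] [157  65 117]
red 141 ((493.72711181640625, 51.373966217041016), (23.250459671020508, 176.97398376464844), 9.197408676147461) medz 155.81052715829105
bat 2380 ((537.058349609375, -331.97186279296875), (173.23333740234375, 170.2065887451172), 3.580470561981201)Traceback (most recent call last):
  File "<stdin>", line 20, in <module>
cv2.error: OpenCV(4.12.0) /io/opencv/modules/imgproc/src/shapedescr.cpp:201: error: (-215:Assertion failed) count >= 0 && (depth == CV_32F || depth == CV_32S) in function 'minEnclosingCircle'
```

View pics/c1.png

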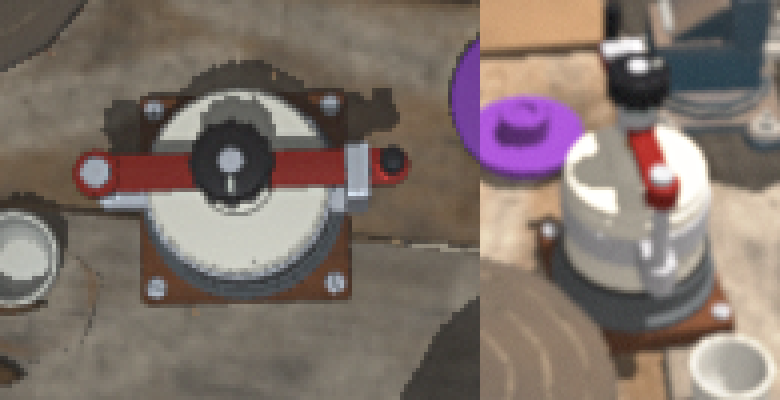

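The crop confirms it: white lid under the red yoke, knob at (288,265), handle pin at (328,265), pivot bolt at (253,268), and the catch open away from the robot.

```bash
python3 - <<'E'
from h import *
p=np.load('top0.npz')['p'];P=cloud('top',np.load('top0.npz')['d'])
piv=ray('top',253.75,268,162);han=ray('top',328,265,190)
print(piv,han)
hsv=cv2.cvtColor(p,cv2.COLOR_BGR2HSV)
dark=(p.max(2)<75)&(hsv[...,1]<90)&(P[...,2]>178);dark[:245]=0;dark[285:]=0;dark[:,265:]&=True
m=np.zeros_like(dark);m[250:285,270:310]=dark[250:285,270:310]|(P[250:285,270:310,2]>188)
v,u=np.nonzero(m);q=np.array([ray('top',x,y,194)[:2] for x,y in zip(u,v)],np.float32)
print('knob',len(u),q.min(0),q.max(0),(q.min(0)+q.max(0))/2)
k=np.r_[(q.min(0)+q.max(0))/2,0]
d=piv-han;print('yaw',np.degrees(np.arctan2(-d[0],d[1])),np.hypot(*d[:2]), np.hypot(*(piv-k)[:2]),np.hypot(*(han-k)[:2]))
s=(hsv[...,0]>8)&(hsv[...,0]<18)&(hsv[...,1]>90);s[:225]=0;s[305:]=0;s[:,405:]=s[:,405:];s[:,:405]=0;s[:,482:]=0
s=cv2.morphologyEx(s.astype(np.uint8),cv2.MORPH_OPEN,np.ones((5,5)))
v,u=np.nonzero(s);q=np.array([ray('top',x,y,12)[:2] for x,y in zip(u,v)],np.float32);print('bat',len(u),cv2.minAreaRect(q),q.mean(0),u.min(),u.max(),v.min(),v.max())
print('tbl',[P[y,x].round() for x,y in((405,235),(480,235),(460,310),(443,240),(443,280),(380,340),(395,315))])
cv2.imwrite('pics/bat.png',cv2.resize(np.vstack([p[220:310,340:500],cv2.cvtColor(s*255,cv2.COLOR_GRAY2BGR)[220:310,340:500]]),None,fx=3,fy=3))
E
```

```text
[480.79334529 126.88306904 162.        ] [500.65959075 -43.44660794 190.        ]Traceback (most recent call last):
  File "<stdin>", line 8, in <module>
  File "h.py", line 6, in ray
    m=bot.camera_model(n);T=np.array(m["world_from_camera"])
ValueError: time passes only in moves, steps and waits
```

```bash
sed -i 's/^def snap/from functools import lru_cache\n@lru_cache\ndef cam(n): return bot.camera_model(n)\ndef snap/; s/m=bot.camera_model(n);T/m=cam(n);T/' h.py; python3 - <<'E'
from h import *
p=np.load('top0.npz')['p'];P=cloud('top',np.load('top0.npz')['d'])
piv=ray('top',253.75,268,162);han=ray('top',328,265,190)
hsv=cv2.cvtColor(p,cv2.COLOR_BGR2HSV)
m=np.zeros(P.shape[:2],bool);m[250:285,270:310]=P[250:285,270:310,2]>186
v,u=np.nonzero(m);q=np.array([ray('top',x,y,194)[:2] for x,y in zip(u,v)],np.float32)
print('knob',len(u),q.min(0),q.max(0),(q.min(0)+q.max(0))/2,q.mean(0))
k=np.r_[(q.min(0)+q.max(0))/2,0]
d=piv-han;print('yaw',np.degrees(np.arctan2(-d[0],d[1])),np.hypot(*d[:2]), np.hypot(*(piv-k)[:2]),np.hypot(*(han-k)[:2]), 'k from line',piv+(han-piv)*80/172)
s=(hsv[...,0]>8)&(hsv[...,0]<18)&(hsv[...,1]>90);s[:225]=0;s[305:]=0;s[:,:405]=0;s[:,482:]=0
s=cv2.morphologyEx(s.astype(np.uint8),cv2.MORPH_OPEN,np.ones((5,5)))
v,u=np.nonzero(s);q=np.array([ray('top',x,y,12)[:2] for x,y in zip(u,v)],np.float32);print('bat',len(u),cv2.minAreaRect(q),q.mean(0),u.min(),u.max(),v.min(),v.max())
print('tbl',[P[y,x].round() for x,y in((405,235),(480,235),(460,310),(443,240),(443,280),(380,340),(395,315))])
cv2.imwrite('pics/bat.png',cv2.resize(np.vstack([p[220:310,340:500],cv2.cvtColor(s*255,cv2.COLOR_GRAY2BGR)[220:310,340:500]]),None,fx=3,fy=3))
E
```

```text
knob 359 [466.4582     8.578224] [520.3193   71.56649] [493.38873   40.072357] [490.58627   48.046925]
yaw 6.6525831288396295 171.48430414524768 87.71968697833559 83.83485496820168 k from line [490.03345946  47.65996347 175.02325581]
bat 2769 ((555.4954833984375, -346.54931640625), (138.79995727539062, 138.85723876953125), 3.6918675899505615) [ 554.605   -347.06216] 417 470 238 291
tbl [array([ 626., -244.,   -1.]), array([ 645., -442.,    1.]), array([ 442., -399.,   -4.]), array([ 620., -343.,   10.]), array([ 514., -347.,   11.]), array([ 346., -181.,  122.]), array([ 408., -215.,  100.])]
```

View pics/bat.png

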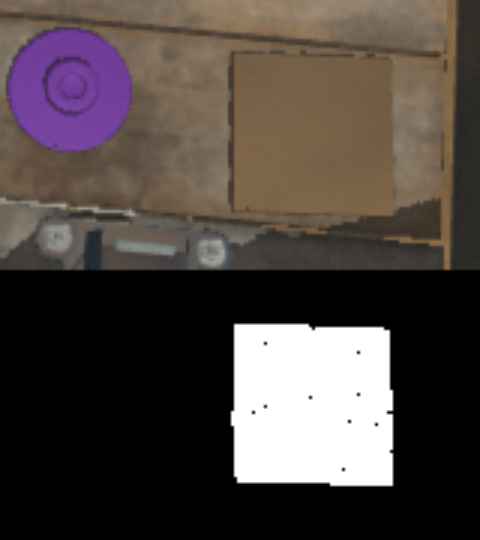

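The mask is clean and square: bat centre ≈ (555,-347), yaw ≈ 3.7°. Knob axis ≈ (490.3,47.8), jar yaw ≈ 6.6°. Next I raise the arm and travel to above the knob.

```bash
cat >> h.py <<'E'
from scipy.spatial.transform import Rotation as R
def go(x,y,z,yaw):
    s=bot.state();r=R.from_quat(s['eef_rot']);X=r.as_matrix()[:,0]
    y0=np.degrees(np.arctan2(X[1],X[0]))
    t=r.inv().apply(np.array([x,y,z])-s['tool_pos'])/80
    want=R.from_matrix([[np.cos(np.radians(yaw)),np.sin(np.radians(yaw)),0],[np.sin(np.radians(yaw)),-np.cos(np.radians(yaw)),0],[0,0,-1]])
    tw=(r.inv()*want).as_rotvec()/(np.pi/2)
    print('t',s['time_s'],'pos',s['tool_pos'].round(1),'yaw',y0.round(2),'j',s['joint_positions'].round(2),'F',s['contact_force'].round(1),'M',s['ft_torque'].round(2),'w',round(s['width'],1),'g',round(s['grip_force'],1))
    print('xyz',t.round(4),'twist',tw.round(4))
E
J="python3 -m jog"
$J '[{"twist":[0,0,0],"xyz":[0,0,-0.75],"grip":1},{"twist":[0,0,0],"xyz":[0.82,-0.9,-0.75],"grip":1},{"twist":[0,0,0],"xyz":[0.82,-0.9,-0.75],"grip":1},{"twist":[0,0,0],"xyz":[0.82,-0.9,-0.75],"grip":1}]'
$J '[{"twist":[0,0,0],"xyz":[0.82,-0.9,0],"grip":1},{"twist":[0,0,0],"xyz":[0.82,-0.9,0],"grip":1}]'
$J '[{"twist":[0,0,0],"xyz":[0.82,-0.9,0],"grip":1},{"twist":[0,0,0],"xyz":[0.82,-0.9,0],"grip":1}]'
python3 -c "from h import *;go(490.3,47.8,290,0)"
```

```text
time_s: 0.6
tool_pos: [325.7, -510.1, 291.6]
eef_rot: [0.974, 0.228, 0.0, -0.0]
contact_force: [0.2, -0.5, -0.1]
width: 85.4
grip_force: 0.0
time_s: 0.85
tool_pos: [351.9, -417.3, 291.0]
eef_rot: [0.974, 0.226, -0.0, -0.0]
contact_force: [0.2, 0.3, -0.5]
width: 85.3
grip_force: 0.0
time_s: 1.1
tool_pos: [379.2, -323.5, 291.2]
eef_rot: [0.974, 0.226, -0.0, -0.0]
contact_force: [0.3, -0.8, 0.5]
width: 85.6
grip_force: 0.0
t 1.1 pos [ 379.2 -323.5  291.2] yaw 26.18 j [ 0.65  0.09 -0.08  1.91  0.01  1.14 -0.54] F [ 0.3 -0.8  0.5] M [ 0.04 -0.01 -0.  ] w 85.6 g 0.0
xyz [ 3.2939 -3.5528  0.0165] twist [-2.000e-04  0.000e+00  2.909e-01]
```

```bash
J="python3 -m jog"
for i in 1 2 3; do $J '[{"twist":[0,0,0],"xyz":[0.82,-0.89,0],"grip":1},{"twist":[0,0,0],"xyz":[0.82,-0.89,0],"grip":1}]' >/dev/null; done
$J '[{"twist":[0,0,0],"xyz":[0.82,-0.89,0],"grip":1},{"twist":[0,0,0.1],"xyz":[0.83,-0.89,0],"grip":1},{"twist":[0,0,0.2],"xyz":[0.83,-0.89,0],"grip":1},{"twist":[0,0,0.29],"xyz":[0.83,-0.89,0],"grip":1},{"twist":[0,0,0.29],"xyz":[0.83,-0.89,0],"grip":1}]' >/dev/null
python3 -c "
from h import *;go(490.3,47.8,240,0)
snap('scene','s1');snap('top','t1')"
```

```text
t 2.475 pos [490.   45.6 291.1] yaw 0.02 j [ 0.18  0.1  -0.43  1.91  0.04  1.15 -1.84] F [-0.2  0.9 -0.6] M [-0.    0.02  0.  ] w 85.6 g 0.0
xyz [ 0.0045 -0.0269  0.6388] twist [-0.0001  0.0003  0.0002]
```

```bash
python3 - <<'E'
from h import *
p=np.load('scene0.npz')['p'];P=cloud('scene',np.load('scene0.npz')['d'])
m=np.zeros(p.shape[:2],bool);m[222:255,345:385]=(p.max(2)<85)[222:255,345:385]&(P[...,2]>150)[222:255,345:385]
v,u=np.nonzero(m);print(u.min(),u.max(),v.min(),v.max(),'side-centre',ray('scene',(u.min()+u.max()+0)/2,(v.min()+v.max())/2,184), 'cap',ray('scene',363,234,198))
Q=P[m&(abs(P[...,2]-190)<12)];print(Q.min(0),Q.max(0))
t=np.load('top0.npz');p=t['p'];P=cloud('top',t['d']);
m=np.zeros(p.shape[:2],bool);m[250:285,270:310]=(p.max(2)<85)[250:285,270:310]
m=cv2.morphologyEx(m.astype(np.uint8),cv2.MORPH_OPEN,np.ones((3,3)))
n,l,s,c=cv2.connectedComponentsWithStats(m);print(s,c)
E
```

```text
352 381 222 248 side-centre [479.89684981  26.52050359 184.        ] cap [490.02522702  43.41581288 198.        ]
[467.29075615 -39.90194398 178.00146148] [515.14748303  74.17891503 201.86844646]
[[     0      0    640    480 306869]
 [   304    250      6      5     26]
 [   277    255     22     20    305]] [[319.53283975 239.47403941]
 [306.65384615 251.88461538]
 [287.55409836 264.56393443]]
```

```bash
python3 - <<'E'
from h import *
for u,v,z in((287.5,264.5,190),(288,265.75,197),(287.5,264.5,196),(298.5,264.5,193),(276.5,264.5,193)):print(ray('top',u,v,z))
E
python3 -m jog '[{"twist":[0,0,0],"xyz":[0,-0.02,0.63],"grip":1},{"twist":[0,0,0],"xyz":[0.005,-0.025,0.9],"grip":1},{"twist":[0,0,0],"xyz":[0.005,-0.025,1],"grip":1}]'
python3 -c "
from h import *;go(490.3,47.8,166,0)"
```

```text
[492.94455293  48.07009027 190.        ]
[489.35847362  46.20731571 197.        ]
[492.19201666  47.69284233 196.        ]
[494.96615209  23.11468678 193.        ]
[490.17024459  72.65003178 193.        ]
time_s: 2.95
tool_pos: [489.7, 47.8, 210.3]
eef_rot: [1.0, 0.001, -0.001, -0.0]
contact_force: [-0.4, 0.8, 1.4]
width: 85.6
grip_force: 0.0
t 2.95 pos [489.7  47.8 210.3] yaw 0.13 j [ 0.17  0.18 -0.44  2.01  0.09  0.98 -1.88] F [-0.4  0.8  1.4] M [0.02 0.01 0.03] w 85.6 g 0.0
xyz [ 8.800e-03 -1.000e-04  5.533e-01] twist [-0.      0.0011  0.0014]
```

```bash
python3 -m jog '[{"twist":[0,0,0],"xyz":[0.013,0,0.3],"grip":1},{"twist":[0,0,0],"xyz":[0.013,0,0.54],"grip":1},{"twist":[0,0,0],"xyz":[0.013,0,0.55],"grip":0.75},{"twist":[0,0,0],"xyz":[0.013,0,0.55],"grip":0.5},{"twist":[0,0,0],"xyz":[0.013,0,0.55],"grip":0.5},{"twist":[0,0,0],"xyz":[0.013,0,0.55],"grip":0.5}]' 20
python3 -c "
from h import *;go(490.5,47.8,166,0)"
```

```text
time_s: 3.7
tool_pos: [491.9, 47.2, 168.8]
eef_rot: [1.0, -0.0, 0.001, 0.0]
contact_force: [-2.7, -5.1, 7.3]
width: 49.5
grip_force: 20.6
t 3.7 pos [491.9  47.2 168.8] yaw -0.01 j [ 0.15  0.23 -0.43  2.05  0.13  0.89 -1.92] F [-2.7 -5.1  7.3] M [-1.28  0.35  0.06] w 49.5 g 20.6
xyz [-0.0176 -0.0069  0.0351] twist [ 0.0006 -0.0012 -0.0001]
```

```bash
python3 -m jog '[{"twist":[0,0,0],"xyz":[0.005,0.01,-0.02],"grip":0.4},{"twist":[0,0,0],"xyz":[0.005,0.01,-0.02],"grip":0.4}]' 80
python3 -m jog '[{"twist":[0,0,-0.11],"xyz":[0,0,0],"grip":0.4},{"twist":[0,0,-0.22],"xyz":[0,0,-0.006],"grip":0.4},{"twist":[0,0,-0.33],"xyz":[0,0,-0.01],"grip":0.4},{"twist":[0,0,-0.33],"xyz":[0,0,-0.01],"grip":0.4}]' 80
python3 -c "
from h import *;go(490.5,47.8,166,0);snap('top','t2')"
```

```text
time_s: 3.95
tool_pos: [491.7, 47.1, 169.4]
eef_rot: [1.0, 0.0, 0.0, 0.0]
contact_force: [0.5, -1.0, -3.0]
width: 47.8
grip_force: 85.6
time_s: 4.45
tool_pos: [492.5, 47.1, 170.3]
eef_rot: [0.966, 0.258, 0.001, 0.0]
contact_force: [5.1, -2.4, -4.6]
width: 47.7
grip_force: 85.9
t 4.45 pos [492.5  47.1 170.3] yaw 29.87 j [ 0.23  0.24 -0.51  2.04  0.15  0.89 -1.42] F [ 5.1 -2.4 -4.6] M [-0.52 -1.02  0.02] w 47.7 g 85.9
xyz [-0.0173 -0.0206  0.0533] twist [ 2.000e-04 -1.200e-03  3.319e-01]
```

```bash
J="python3 -m jog"; for i in 1 2; do $J '[{"twist":[0,0,-0.11],"xyz":[0,0,-0.003],"grip":0.4},{"twist":[0,0,-0.22],"xyz":[0,0,-0.007],"grip":0.4},{"twist":[0,0,-0.33],"xyz":[0,0,-0.01],"grip":0.4},{"twist":[0,0,-0.44],"xyz":[0,0,-0.014],"grip":0.4},{"twist":[0,0,-0.55],"xyz":[0,0,-0.017],"grip":0.4},{"twist":[0,0,-0.66],"xyz":[0,0,-0.02],"grip":0.4},{"twist":[0,0,-0.77],"xyz":[0,0,-0.024],"grip":0.4},{"twist":[0,0,-0.88],"xyz":[0,0,-0.028],"grip":0.4},{"twist":[0,0,-0.88],"xyz":[0,0,-0.028],"grip":0.4}]' 80
done
python3 -c "
from h import *;go(490.5,47.8,166,0)"
```

```text
time_s: 5.62
tool_pos: [492.5, 46.8, 172.5]
eef_rot: [0.58, 0.814, 0.0, 0.001]
contact_force: [4.6, -4.1, -5.2]
width: 47.7
grip_force: 86.0
time_s: 6.75
tool_pos: [492.4, 47.1, 174.7]
eef_rot: [-0.072, 0.997, 0.0, 0.001]
contact_force: [4.9, -0.5, -3.6]
width: 48.1
grip_force: 86.1
t 6.75 pos [492.4  47.1 174.7] yaw -171.77 j [ 0.64  0.35 -1.02  2.02  0.36  0.97  1.15] F [ 4.9 -0.5 -3.6] M [-0.19 -1.05  0.02] w 48.1 g 86.1
xyz [0.0226 0.0117 0.1084] twist [-1.4000e-03  3.0000e-04 -1.9086e+00]
```

```bash
J="python3 -m jog"; $J '[{"twist":[0,0,0],"xyz":[0,0,0],"grip":1},{"twist":[0,0,0],"xyz":[0,0,0],"grip":1},{"twist":[0,0,0],"xyz":[0,0,0],"grip":1},{"twist":[0,0,0],"xyz":[0,0,-0.5],"grip":1},{"twist":[0,0,0],"xyz":[0,0,-0.95],"grip":1},{"twist":[0,0,0],"xyz":[0,0,-0.95],"grip":1}]' 30
python3 - <<'E'
from h import *
P=cloud('top',np.load('top0.npz')['d'])
for u,v in((210,200),(250,195),(240,230),(240,150),(281,150)):print(u,v,P[v,u].round())
go(502.9,-44.3,260,96.65)
E
```

```text
time_s: 7.5
tool_pos: [492.7, 47.7, 252.5]
eef_rot: [-0.07, 0.998, -0.0, 0.002]
contact_force: [0.4, -1.4, -0.7]
width: 85.4
grip_force: 0.0
210 200 [644. 261. 115.]
250 195 [666. 164. 115.]
240 230 [575. 177. 116.]
240 150 [820. 224.   1.]
281 150 [810. 106.  59.]
t 7.5 pos [492.7  47.7 252.5] yaw -171.92 j [ 0.73  0.25 -1.08  1.93  0.25  1.1   1.26] F [ 0.4 -1.4 -0.7] M [0.   0.03 0.02] w 85.4 g 0.0
xyz [ 0.0356 -1.1561 -0.0925] twist [0.0013 0.0024 1.0159]
```

```bash
J="python3 -m jog"; $J '[{"twist":[0,0,0.11],"xyz":[0.0,-0.5,-0.05],"grip":1},{"twist":[0,0,0.22],"xyz":[0.03,-1,-0.05],"grip":1},{"twist":[0,0,0.33],"xyz":[0.03,-1,-0.05],"grip":1},{"twist":[0,0,0.44],"xyz":[0.03,-1,-0.05],"grip":0.8},{"twist":[0,0,0.55],"xyz":[0.03,-1,-0.05],"grip":0.8},{"twist":[0,0,0.66],"xyz":[0.03,-1,-0.05],"grip":0.7},{"twist":[0,0,0.77],"xyz":[0.03,-1,-0.05],"grip":0.7},{"twist":[0,0,0.88],"xyz":[0.03,-1,-0.05],"grip":0.7},{"twist":[0,0,0.99],"xyz":[0.03,-1,-0.05],"grip":0.7},{"twist":[0,0,1],"xyz":[0.03,-1,-0.05],"grip":0.7}]'
python3 - <<'E'
from h import *
snap('scene','s3');p,d=snap('top','t3');go(502.9,-44.3,220,96.65)
a=np.load('top0.npz')['p'][235:305,240:340];cv2.imwrite('pics/c3.png',np.hstack([cv2.resize(x,(390,273),interpolation=3) for x in(a,p[235:305,240:340])]))
E
```

```text
time_s: 8.75
tool_pos: [500.1, -32.1, 253.6]
eef_rot: [0.655, 0.755, -0.0, -0.0]
contact_force: [-0.7, 0.9, 0.5]
width: 59.8
grip_force: 0.0
t 8.85 pos [500.3 -32.1 253.8] yaw 98.32 j [ 0.64  0.19 -0.79  1.92  0.15  1.09 -0.06] F [ 0.9  0.6 -0.7] M [ 0.02 -0.01  0.01] w 59.6 g 0.0
xyz [-0.1552  0.0107  0.4227] twist [-0.0004 -0.0001  0.0185]
```

View pics/c3.png

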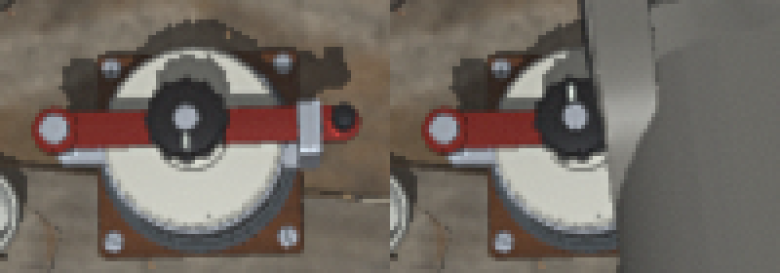

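The knob's mark has gone from pointing down (184,140) to pointing up (571,93), about 188° anticlockwise with no slip. The foot is clear, so I take the handle next.

```bash
J="python3 -m jog"; $J '[{"twist":[0,0,0.018],"xyz":[-0.155,0.01,0.42],"grip":0.6},{"twist":[0,0,0.018],"xyz":[-0.155,0.01,0.8],"grip":0.6},{"twist":[0,0,0.018],"xyz":[-0.155,0.01,1],"grip":0.5},{"twist":[0,0,0.018],"xyz":[-0.155,0.01,1],"grip":0.2},{"twist":[0,0,0.018],"xyz":[-0.155,0.01,1],"grip":0.1},{"twist":[0,0,0.018],"xyz":[-0.155,0.01,1],"grip":0.1},{"twist":[0,0,0.018],"xyz":[-0.155,0.01,1],"grip":0.1}]' 30
python3 - <<'E'
from h import *
go(502.9,-44.3,172,96.65)
E
```

```text
time_s: 9.72
tool_pos: [503.7, -44.2, 174.9]
eef_rot: [0.666, 0.746, 0.001, 0.001]
contact_force: [3.3, 3.0, -2.3]
width: 13.3
grip_force: 29.9
t 9.725 pos [503.7 -44.2 174.9] yaw 96.51 j [ 0.61  0.29 -0.75  2.    0.25  0.93 -0.16] F [ 3.3  3.  -2.3] M [ 0.57 -0.84  0.01] w 13.3 g 29.9
xyz [-0.0007 -0.0098  0.0366] twist [ 0.0011  0.     -0.0016]
```

```bash
J="python3 -m jog"; $J '[{"twist":[0,0,-0.0333],"xyz":[0.003,0.1125,0],"grip":0.1},{"twist":[0,0,-0.0667],"xyz":[0.012,0.225,0],"grip":0.1},{"twist":[0,0,-0.1],"xyz":[0.0265,0.336,0],"grip":0.1},{"twist":[0,0,-0.1333],"xyz":[0.047,0.447,0],"grip":0.1},{"twist":[0,0,-0.1333],"xyz":[0.047,0.447,0],"grip":0.1}]' 30
python3 - <<'E'
from h import *
a=np.radians(-83.15+12)
go(482.9+172*np.cos(a),126.6+172*np.sin(a),175,108.5)
E
```

```text
time_s: 10.35
tool_pos: [538.8, -35.9, 174.8]
eef_rot: [0.584, 0.812, 0.001, 0.0]
contact_force: [0.1, 5.7, 5.4]
width: 13.2
grip_force: 30.8
t 10.35 pos [538.8 -35.9 174.8] yaw 108.54 j [ 0.59  0.36 -0.78  1.93  0.31  0.97 -0.01] F [0.1 5.7 5.4] M [ 1.16 -0.03  0.05] w 13.2 g 30.8
xyz [-0.0015 -0.0052 -0.0022] twist [ 0.0008 -0.0002  0.0005]
```

```bash
J="python3 -m jog"; for i in 1 2; do $J '[{"twist":[0,0,-0.0667],"xyz":[0.012,0.225,0],"grip":0.1},{"twist":[0,0,-0.1333],"xyz":[0.047,0.447,0],"grip":0.1},{"twist":[0,0,-0.2],"xyz":[0.105,0.664,0],"grip":0.1},{"twist":[0,0,-0.2667],"xyz":[0.186,0.8745,0],"grip":0.1}]' 30 |grep -E "tool|force"; done
python3 - <<'E'
from h import *
a=np.radians(-83.15+60)
go(482.9+172*np.cos(a),126.6+172*np.sin(a),175,156.5)
E
```

```text
tool_pos: [599.4, 0.5, 174.8]
contact_force: [-9.9, 6.8, 9.8]
grip_force: 31.2
tool_pos: [640.3, 58.7, 174.8]
contact_force: [-13.6, 3.8, 12.9]
grip_force: 31.4
t 11.35 pos [640.3  58.7 174.8] yaw 156.65 j [ 0.46  0.59 -0.91  1.69  0.51  1.12  0.56] F [-13.6   3.8  12.9] M [ 0.67  3.05 -0.08] w 13.7 g 31.4
xyz [-0.0071  0.0074 -0.003 ] twist [-0.0007 -0.001   0.0016]
```

```bash
J="python3 -m jog"; for i in 1 2; do $J '[{"twist":[0,0,-0.0667],"xyz":[0.032,0.225,-0.02],"grip":0.1},{"twist":[0,0,-0.1333],"xyz":[0.067,0.447,-0.02],"grip":0.1},{"twist":[0,0,-0.2],"xyz":[0.125,0.664,-0.02],"grip":0.1},{"twist":[0,0,-0.2667],"xyz":[0.206,0.8745,-0.02],"grip":0.1}]' 30 |grep -E "tool|force"; done
python3 -m jog '[{"twist":[0,0,0],"xyz":[0,0,0],"grip":0.1},{"twist":[0,0,0],"xyz":[0,0,0],"grip":0.1}]' >/dev/null
python3 - <<'E'
from h import *
a=np.radians(-83.15+108)
go(482.9+172*np.cos(a),126.6+172*np.sin(a),175,-155.5)
E
```

```text
tool_pos: [654.0, 127.3, 175.1]
contact_force: [-0.8, -2.7, -6.1]
grip_force: 30.3
tool_pos: [637.6, 196.9, 175.8]
contact_force: [9.1, -1.0, -19.5]
grip_force: 29.8
t 12.6 pos [636.7 198.  175.9] yaw -155.55 j [ 0.32  0.7  -1.07  1.63  0.65  1.21  1.1 ] F [  6.2   5.8 -19.8] M [ 1.28 -1.17 -0.14] w 13.4 g 29.8
xyz [-0.0312 -0.0014  0.0115] twist [ 0.0002 -0.0007 -0.0006]
```

```bash
J="python3 -m jog"; $J '[{"twist":[0,0,0],"xyz":[0,0,0],"grip":0.5},{"twist":[0,0,0],"xyz":[0,0,0],"grip":0.5},{"twist":[0,0,0],"xyz":[0,0,-0.4],"grip":0.5},{"twist":[0,0,0],"xyz":[0,0,-1],"grip":0.5},{"twist":[0,0,0],"xyz":[0,0,-1],"grip":0.5}]'
python3 -c "
from h import *;go(492.3,47.1,250,93)"
```

```text
time_s: 13.22
tool_pos: [638.1, 199.4, 261.5]
eef_rot: [-0.212, 0.977, 0.0, 0.003]
contact_force: [0.1, 0.8, 0.4]
width: 43.0
grip_force: 0.0
t 13.225 pos [638.1 199.4 261.5] yaw -155.53 j [ 0.34  0.63 -1.12  1.54  0.58  1.33  1.16] F [0.1 0.8 0.4] M [0.01 0.01 0.01] w 43.0 g 0.0
xyz [ 2.448  -0.9777  0.1312] twist [0.003  0.0028 1.2386]
```

```bash
J="python3 -m jog"; for i in 1 2 3; do $J '[{"twist":[0,0,0],"xyz":[0.816,-0.326,0],"grip":1},{"twist":[0,0,0],"xyz":[0.816,-0.326,0],"grip":1}]' >/dev/null; done
$J '[{"twist":[0,0,0.11],"xyz":[0,0,0],"grip":1},{"twist":[0,0,0.22],"xyz":[0,0,0],"grip":1},{"twist":[0,0,0.33],"xyz":[0,0,0],"grip":1},{"twist":[0,0,0.44],"xyz":[0,0,0],"grip":1},{"twist":[0,0,0.55],"xyz":[0,0,0],"grip":1},{"twist":[0,0,0.62],"xyz":[0,0,0],"grip":1}]' >/dev/null
$J '[{"twist":[0,0,0.11],"xyz":[0,0,0],"grip":1},{"twist":[0,0,0.22],"xyz":[0,0,0],"grip":1},{"twist":[0,0,0.33],"xyz":[0,0,0],"grip":1},{"twist":[0,0,0.44],"xyz":[0,0,0],"grip":1},{"twist":[0,0,0.55],"xyz":[0,0,0],"grip":1},{"twist":[0,0,0.62],"xyz":[0,0,0],"grip":1},{"twist":[0,0,0.62],"xyz":[0,0,0],"grip":1}]' >/dev/null
python3 - <<'E'
from h import *
go(492.3,47.1,190,93)
p,d=snap('scene','s4'); cv2.imwrite('pics/c4.png',cv2.resize(p[180:340,240:440],(750,600),interpolation=3))
E
```

```text
t 15.6 pos [491.8  47.  257.5] yaw 93.01 j [ 0.54  0.18 -0.85  1.93  0.15  1.09 -0.32] F [0.1 0.4 0.4] M [-0.    0.01  0.02] w 85.7 g 0.0
xyz [0.001  0.0059 0.8443] twist [ 0.0003 -0.0002  0.0001]
```

View pics/c4.png

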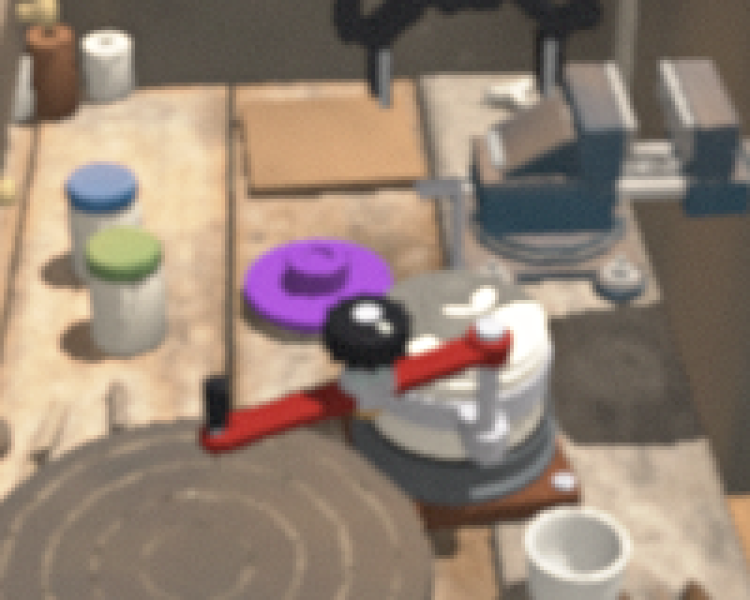

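The yoke is swung well clear (handle pin now at crop (215,400)) and the white lid with its boss sits free at about crop (470,310). I descend on the boss.

```bash
J="python3 -m jog"; $J '[{"twist":[0,0,0],"xyz":[0,0.006,0.6],"grip":1},{"twist":[0,0,0],"xyz":[0,0.006,1],"grip":1},{"twist":[0,0,0],"xyz":[0,0.006,1],"grip":1}]' 30 >/dev/null
$J '[{"twist":[0,0,0],"xyz":[0,0,0.4],"grip":0.85},{"twist":[0,0,0],"xyz":[0,0,0.76],"grip":0.8},{"twist":[0,0,0],"xyz":[0,0,0.77],"grip":0.6},{"twist":[0,0,0],"xyz":[0,0,0.77],"grip":0.4},{"twist":[0,0,0],"xyz":[0,0,0.77],"grip":0.4},{"twist":[0,0,0],"xyz":[0,0,0.77],"grip":0.4}]' 40
python3 -c "
from h import *;go(492.3,47.1,115,93)"
```

```text
time_s: 16.77
tool_pos: [492.5, 46.1, 117.1]
eef_rot: [0.689, 0.725, 0.001, 0.001]
contact_force: [-1.2, -0.3, 9.8]
width: 44.0
grip_force: 42.6
t 16.775 pos [492.5  46.1 117.1] yaw 92.9 j [ 0.44  0.37 -0.78  2.07  0.36  0.83 -0.5 ] F [-1.2 -0.3  9.8] M [-0.1   0.61  0.11] w 44.0 g 42.6
xyz [ 0.0125 -0.0013  0.026 ] twist [ 0.0011  0.0002 -0.0012]
```

```bash
J="python3 -m jog"; $J '[{"twist":[0,0,0],"xyz":[0,0,-0.02],"grip":0.35},{"twist":[0,0,0],"xyz":[0,0,-0.12],"grip":0.35},{"twist":[0,0,0],"xyz":[0,0,-0.3],"grip":0.35},{"twist":[0,0,0],"xyz":[0,0,-0.6],"grip":0.35},{"twist":[0,0,0],"xyz":[0,0,-1],"grip":0.35},{"twist":[0,0,0],"xyz":[0,0,-1],"grip":0.35}]' 60
python3 - <<'E'
from h import *
go(555.3,-346.8,205,93)
p,d=snap('scene','s5'); cv2.imwrite('pics/c5.png',cv2.resize(p[140:340,260:460],(600,600),interpolation=3))
E
```

```text
time_s: 17.52
tool_pos: [493.0, 46.3, 198.4]
eef_rot: [0.689, 0.725, 0.001, 0.002]
contact_force: [0.0, -0.1, -4.9]
width: 43.8
grip_force: 62.3
t 17.525 pos [493.   46.3 198.4] yaw 92.89 j [ 0.51  0.26 -0.84  2.    0.23  0.98 -0.39] F [ 0.  -0.1 -4.9] M [0.06 0.02 0.02] w 43.8 g 62.3
xyz [-4.9466  0.5308 -0.0776] twist [ 0.0027  0.0003 -0.0013]
```

View pics/c5.png

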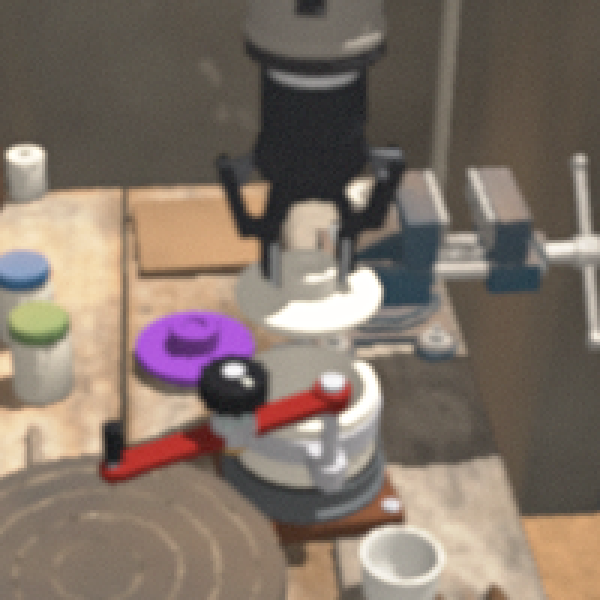

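The lid is gripped level at crop (310,290), with the jar mouth open below. I carry it higher, over the catch, towards the bat.

```bash
J="python3 -m jog"; $J '[{"twist":[0,0,0],"xyz":[0,0,-0.35],"grip":0.35},{"twist":[0,0,0],"xyz":[-0.4,0.04,-0.4],"grip":0.35},{"twist":[0,0,0],"xyz":[-0.8,0.09,-0.4],"grip":0.35},{"twist":[0,0,0],"xyz":[-0.99,0.106,-0.4],"grip":0.35}]' >/dev/null
for i in 1 2 3 4; do $J '[{"twist":[0,0,0],"xyz":[-0.5,0.053,0],"grip":0.35},{"twist":[0,0,0],"xyz":[-0.99,0.106,0],"grip":0.35}]' >/dev/null; done
$J '[{"twist":[0,0,0],"xyz":[0,0,0],"grip":0.35},{"twist":[0,0,0],"xyz":[0,0,0],"grip":0.35}]'
python3 - <<'E'
from h import *
go(555.3,-346.8,120,93)
p,d=snap('top','t6')
E
```

```text
time_s: 19.32
tool_pos: [554.0, -346.2, 226.8]
eef_rot: [0.689, 0.725, 0.0, -0.001]
contact_force: [-0.5, 0.4, -3.8]
width: 43.4
grip_force: 63.1
t 19.325 pos [ 554.  -346.2  226.8] yaw 92.94 j [ 0.92  0.46 -0.63  1.63  0.29  1.15  0.27] F [-0.5  0.4 -3.8] M [ 0.07 -0.    0.01] w 43.4 g 63.1
xyz [-0.0109  0.0169  1.3351] twist [-0.0006 -0.001  -0.0007]
```

```bash
J="python3 -m jog"; $J '[{"twist":[0,0,0],"xyz":[-0.01,0.017,0.4],"grip":0.35},{"twist":[0,0,0],"xyz":[-0.01,0.017,0.8],"grip":0.35},{"twist":[0,0,0],"xyz":[-0.01,0.017,1],"grip":0.35}]' >/dev/null
$J '[{"twist":[0,0,0],"xyz":[0,0,0.4],"grip":0.35},{"twist":[0,0,0],"xyz":[0,0,0.8],"grip":0.35},{"twist":[0,0,0],"xyz":[0,0,1],"grip":0.35},{"twist":[0,0,0],"xyz":[0,0,1],"grip":0.35},{"twist":[0,0,0],"xyz":[0,0,1],"grip":0.35}]' >/dev/null
$J '[{"twist":[0,0,0],"xyz":[0,0,0.1],"grip":0.35},{"twist":[0,0,0],"xyz":[0,0,0.2],"grip":0.35},{"twist":[0,0,0],"xyz":[0,0,0.28],"grip":0.35},{"twist":[0,0,0],"xyz":[0,0,0.28],"grip":0.35}]' >/dev/null
python3 - <<'E'
from h import *
go(555.3,-346.8,35.1,93)
p,d=snap('scene','s7');cv2.imwrite('pics/c7.png',cv2.resize(p[150:270,240:400],(800,600),interpolation=3))
E
```

```text
t 20.875 pos [ 555.1 -347.8   44.6] yaw 92.9 j [ 0.86  0.66 -0.55  1.76  0.44  0.85  0.16] F [ 0.4 -0.  -4.4] M [-0.01 -0.01  0.01] w 43.6 g 63.1
xyz [0.0126 0.0033 0.1191] twist [-0.0006 -0.0005 -0.0011]
```

View pics/c7.png

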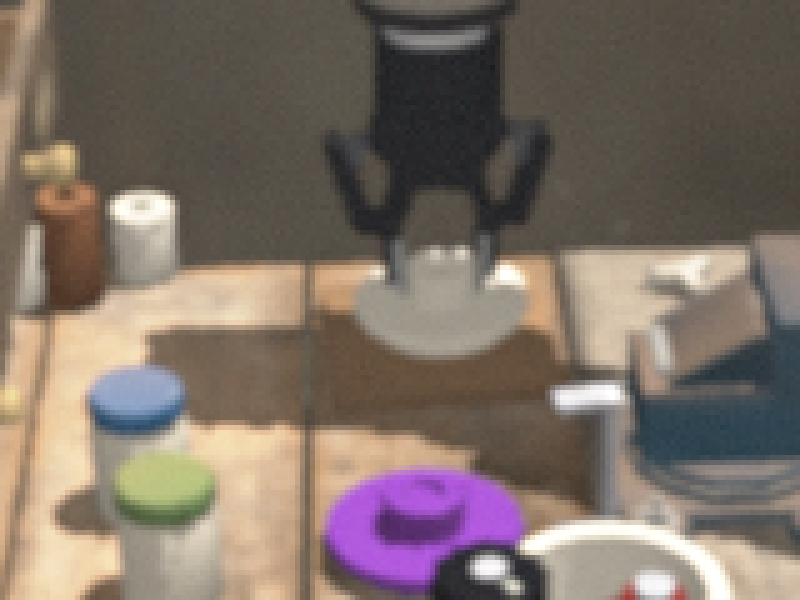

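The lid hangs level over the bat, about 9 mm above it (crop (440,320)). I lower it gently.

```bash
J="python3 -m jog"; $J '[{"twist":[0,0,0],"xyz":[0.012,0.003,0.05],"grip":0.35},{"twist":[0,0,0],"xyz":[0.012,0.003,0.09],"grip":0.35},{"twist":[0,0,0],"xyz":[0.012,0.003,0.1],"grip":0.35},{"twist":[0,0,0],"xyz":[0.012,0.003,0.1],"grip":0.35}]' | grep -E "tool|contact"
$J '[{"twist":[0,0,0],"xyz":[0,0,0.01],"grip":0.35},{"twist":[0,0,0],"xyz":[0,0,0.02],"grip":0.35},{"twist":[0,0,0],"xyz":[0,0,0.02],"grip":0.35}]'| grep -E "tool|contact"
```

```text
tool_pos: [555.7, -347.0, 37.3]
contact_force: [-0.2, 0.6, -4.4]
tool_pos: [555.6, -347.0, 35.7]
contact_force: [-0.2, 0.5, -5.3]
```

```bash
J="python3 -m jog"; for i in 1 2 3; do $J '[{"twist":[0,0,0],"xyz":[0,0,0.01],"grip":0.35},{"twist":[0,0,0],"xyz":[0,0,0.01],"grip":0.35}]' | tee o | grep -E "tool|contact"; python3 -c "
import re,sys
f=float(re.findall(r'contact_force: \[.*, (.*)\]',open('o').read())[0]);sys.exit(0 if f<-1 else 1)" || break; done
```

```text
tool_pos: [555.8, -347.1, 35.4]
contact_force: [-2.4, 1.3, 2.3]
```

Contact is felt. I release with a light grip first, then open and retreat.

```bash
J="python3 -m jog"; $J '[{"twist":[0,0,0],"xyz":[0,0,0],"grip":0.45},{"twist":[0,0,0],"xyz":[0,0,0],"grip":0.6},{"twist":[0,0,0],"xyz":[0,0,0],"grip":0.85},{"twist":[0,0,0],"xyz":[0,0,0],"grip":1},{"twist":[0,0,0],"xyz":[0,0,0],"grip":1},{"twist":[0,0,0],"xyz":[0,0,-0.3],"grip":1},{"twist":[0,0,0],"xyz":[0,0,-1],"grip":1},{"twist":[0,0,0],"xyz":[0,0,-1],"grip":1}]' 20 | grep -E "tool|contact|width"
for i in 1 2; do $J '[{"twist":[0,0,0],"xyz":[0,0,-0.5],"grip":1},{"twist":[0,0,0],"xyz":[0,0,-1],"grip":1}]' >/dev/null; done
for i in 1 2; do $J '[{"twist":[0,0,0],"xyz":[-0.5,-0.4,0],"grip":1},{"twist":[0,0,0],"xyz":[-1,-0.8,0],"grip":1},{"twist":[0,0,0],"xyz":[-1,-0.8,0],"grip":1}]' >/dev/null; done
python3 - <<'E'
from h import *
p,d=snap('top','t8');s,_=snap('scene','s8');P=cloud('top',d);go(555,-347,300,93)
cv2.imwrite('pics/c8.png',np.vstack([cv2.resize(p[225:325,230:490],(780,300),interpolation=3),cv2.resize(s[150:300,220:480],(780,300))[:300]]))
m=(P[...,2]>20)&(P[...,2]<38)&(p.min(2)>110);m[:225]=0;m[305:]=0;m[:,:405]=0;m[:,482:]=0
v,u=np.nonzero(m);print(len(u),u.min(),u.max(),v.min(),v.max(),ray('top',(u.min()+u.max())/2,(v.min()+v.max())/2,31),P[m].mean(0))
E
```

```text
tool_pos: [558.3, -348.0, 121.0]
contact_force: [0.5, -1.4, -0.4]
width: 85.3
t 24.4 pos [ 436.2 -512.9  275.6] yaw 92.89 j [ 1.19  0.45 -0.58  1.53  0.26  1.24  0.62] F [ 1.5 -0.4  1.4] M [0.04 0.01 0.02] w 85.3 g 0.0
xyz [ 1.9959  1.5875 -0.3041] twist [ 0.0004 -0.0001 -0.0012]
631 408 460 243 304 [ 526.02441081 -318.76161454   31.        ] [ 563.36242267 -324.40937669   30.16278605]
```

View pics/c8.png

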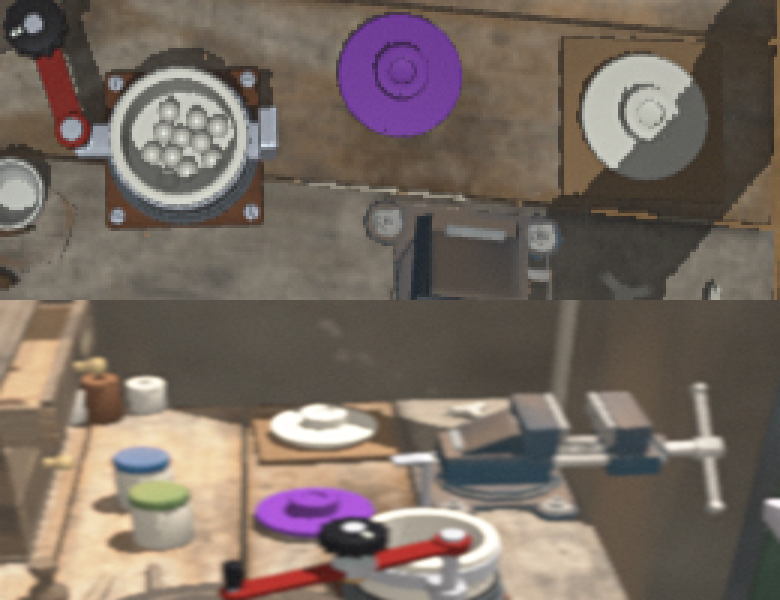

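The lid lies flat and right way up on the bat: flange crop x 582–707, y 54–180, centre ≈ pixel (444.8,264). The jar mouth is open, the yoke is swung away, and the bystanders look undisturbed. I do a numeric check of the centring and then hand in.

```bash
python3 - <<'E'
from h import *
c=ray('top',444.5,263.7,31);print(c)
if np.hypot(c[0]-555.3,c[1]+346.8)<10: print(bot.close_job())
E
```

```text
[ 553.93948696 -344.43662617   31.        ]
the job is handed in; nothing more can be done
None
```

The mill jar is open: the lid lies flat and right way up on the bat, about 3 mm off centre by the camera, with the yoke swung about 108° clear; handed in at about 24 s, verdict not shown to me.

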